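# Shut the balance lid and press the sunken tare key

### The arm

A 6-joint arm with a two-finger parallel gripper is mounted at the origin on the work surface. World frame = base frame: x ahead of the robot, y to its left, z up, the work surface at z = 0. Lengths are in m, angles in degrees, forces in N, time in s.
With the tool pointing down it reaches from about 0.25 to 0.775 m from the base axis. Payload 4 kg.
Tool frame: the origin (TCP) lies on the centre line of the jaws, within the pads' length; the fingertips stand 25 mm ahead of it and the grasp point (between the pads) lies 6 mm ahead of it; z points along the fingers, y is the direction in which the jaws open and shut (so a half turn about z gives the same grasp; the last joint's range is limited). The gripper opens to 85 mm and grips with 20 to 120 N. Pads are 22 mm wide; open, the fingers measure 114 mm over their backs; the gripper's body (76 mm by 85 mm) begins 54 mm behind the grasp point. The pads swing forward as they close: fully open they stand 13 mm farther back than shut.
Start: joints at [-74.261, 4.996, 78.535, -0, 96.463, -5.907], TCP at [0.203, -0.511, 0.256] pointing down, gripper open.
Joint ranges: [-177.83, 177.83], [-43.37, 116.18], [15.69, 146.23], [-61.86, 241.86], [9.47, 152.12], [-147.06, 147.06]. Speed limits (degrees/s): [159.86, 159.86, 180, 180, 180, 180].

### API

Orientations are given as a 3x3 rotation matrix whose columns are the frame's x, y, z axes.
In Python, from workcell import bot, imaging gives the robot as it stands.
- The arm moves only by the tool move_arm, never from a script. Its argument "increments" is a list of rows, each an object of numbers: "ax", "ay", "az": the turn, a rotation vector about the tool's x, y, z in rad; "tx", "ty", "tz": the shift along the tool's x, y, z in m; "hand": the closure in counts, from 0 (fully open) to 255 (shut). A call has 1 to 20 rows; each row shifts and turns the pose as measured when the row begins, along the tool's axes as they then stand; what a row does not reach is not made up. A row lasts 1/10 s, in which the tool goes at most 50 mm and 8.59 degrees, less where a joint would pass 70% of its speed; a pose out of reach is approached as far as the arm can. A call is refused whole if a number of a shift passes 0.05 or a number of a turn 0.15, either way. A call with a gripper value outside its range is refused whole. The fingers move at their own pace and stop on an object; "newtons" is the grip in N (left out, the last holds). Time passes only in rows, so rows that do not move let the fingers close. It gives the time, the measured TCP pose, the force and the opening at its end, in the units of the state.
- bot.observe(): the state, without advancing time (a new reading comes with each control period).
- imaging.camera(name): name is "side" or "top" or "wrist"; returns a dict with "image" (400x640x3 uint8, blue, green, red), "z_map" (400x640 float32, m along the optical axis (not along the pixel's ray), 0 where there is no reading), "camera_matrix" (3x3 intrinsics, pixels), "origin" and "attitude" of the camera in the world. Camera axes: x right, y up, looking along -z (the intrinsics and any distortion apply to the point x, -y, -z); pixel columns grow to the right and rows downward; lengths in m; the calibration is good to about 2 mm. A picture is of the moment at which its call begins.
- bot.finish_job(): hands the job in, once; it reports no verdict.
The state is a dict: "time_s": time; "q": joint angles; "joint_velocities": joint speeds; "effort": joint torques, N m; "ee_pos": TCP position; "orientation": TCP orientation; "ft_force": force on the tool from outside, world axes, zero at the start; "ft_torque": the same for the moment, N m; "opening": finger opening in m.
Only numpy, scipy, OpenCV 4.12 (cv2) and the standard library are available. Lean on these libraries where they do the work, as an engineer would, in place of code of your own. Each camera call takes 0.05 s, during which the arm holds its last target.

### The job

Get the laboratory balance ready for weighing: with your fingertips push the clear sliding lid fully shut over the weighing chamber, then reach down into the well of the yellow tare key and press that key right down with your fingertips for about a second, and let it spring back. Leave the red key alone, and do not pick up or disturb the dish on the pan or the weight, jar and cup standing around the balance.

Things in the scene. Friction and masses are not known exactly. Their poses are not given: they have to be found in the camera images.
- balance: Cream fixed laboratory balance, 280 x 200 mm; place and yaw vary. Origin: centre of its underside, on the bench; x points away from the operator, y left. Front deck (x -140 to -30 mm, 20 high) carries two key blocks side by side. On the 60 mm high rear body stands a clear chamber, x -10 to 135, y -80 to 80, top at z 100, with a sliding lid and, inside, a pan at x 62, y 0.
- lid (a joint): How far the clear lid is open, in m: 0 is fully shut (a rigid stop), at most 0.10. It slides along the balance's x axis and opens towards the operator (-x), so an open lid overhangs the key wells; it is pushed shut towards +x. Friction about 1.5 N; it stays where it is left.
- lid_ridge (a point): Middle of the upright near (-x) face of the lid's blue push ridge, at z 114 mm; with the lid shut it is at balance x -16, y 0 mm. The ridge is 120 mm wide along y, on the lid's near edge; its face runs from z 106 to 122 and the lid's 6 mm edge goes on flush below it to z 100. Behind, the ridge slopes down to the lid. Axes as the balance's.
- tare_block: Grey key block, 84 x 84 x 40 mm, with a yellow stripe on its top and the yellow tare key sunk in a round well in its middle. Origin: centre of its underside, at z 20 mm; its top is at z 60 mm. It stands at balance x = -75 mm and y = +45 or -45 mm; the two key blocks may change sides.
- tare_mouth (a point): Centre of the mouth of the tare key's well, at z 60 mm. The well is round, 48 mm across with upright walls; the floor is at z 24 mm.
- tare_top (a point): Centre of the top of the yellow tare key: a round key 28 mm across in the middle of its well, its top 24 mm below the well's mouth (z 36 mm) when up.
- tare_key (a joint): How far the tare key is pressed, in m: 0 is up, 0.006 is fully down. A spring pushes it back: it starts to move at 1.5 N and is fully down at about 5 N.
- cal_block: The other grey key block, same shape and size, with a red stripe and a red key in its well: it starts the calibration and must not be pressed. Origin as for the tare block.
- cal_key (a joint): How far the red calibration key is pressed, in m: 0 is up, 0.006 is fully down; same spring as the tare key.
- dish: Loose steel weighing dish, 60 mm across and 20 mm high, standing on the pan in the chamber, below the lid. Origin: centre of its underside.
- weight: Loose brass weight with a knob, 32 mm across and 50 mm high, standing on the bench beside the balance. Origin: centre of its underside.
- jar: Loose amber glass jar with a white cap, 48 mm across and 65 mm high, standing on the bench beside the balance. Origin: centre of its underside.
- cup: Loose white ceramic cup, 52 mm across and 42 mm high, standing on the bench beside the balance. Origin: centre of its underside.
Things that resemble listed ones, but are neither listed nor needed, are in the scene too. What is shaped like the jar but black or purple is not meant.

How it is judged:
By the outcome, as a careful person would: the job done as asked, in the order asked, and still so for the second after the job is handed in, with the robot touching nothing.
It also fails if it takes over 45 s, if anything falls off the work surface, if the arm or the gripper's body presses on something with over 40 N, if the wrist force passes 120 N, or if a joint passes its speed limit or range.

## Working session

There is one attempt and no reset: what is moved stays moved. The work goes in short steps, Python scripts to look and compute and a tool call to move; the robot and the scene stay as the last step left them, time stands still between calls to the robot, and variables do not carry over. Pictures are saved under pics/ and viewed, and the job is handed in when it is done.

Besides the shell and the picture viewer there is one more tool, called as a command line: name --argument value ..., lists and objects as JSON in quotes. move_arm: Moves the arm, as the interface text tells. Its arguments: {"type":"object","properties":{"increments":{"type":"array","items":{"type":"object","properties":{"ax":{"type":"number"},"ay":{"type":"number"},"az":{"type":"number"},"tx":{"type":"number"},"ty":{"type":"number"},"tz":{"type":"number"},"hand":{"type":"number"}}}},"newtons":{"type":"number"}},"required":["increments"]}

```bash
mkdir -p pics; ls; cat > h.py <<'E'
import numpy as np, cv2
from workcell import bot, imaging
def shot(n):
    return imaging.camera(n)
def pt(c,u,v,z=None):
    K=np.array(c["camera_matrix"]);R=np.array(c["attitude"]);o=np.array(c["origin"])
    d=np.array([(u-K[0,2])/K[0,0],-(v-K[1,2])/K[1,1],-1.])
    d=R@d
    if z is None: return o+d*c["z_map"][int(v),int(u)]
    return o+d*(z-o[2])/d[2]
def proj(c,p):
    K=np.array(c["camera_matrix"]);R=np.array(c["attitude"]);o=np.array(c["origin"])
    q=R.T@(np.array(p)-o); return K[0,2]+K[0,0]*q[0]/-q[2], K[1,2]-K[1,1]*q[1]/-q[2]
E
python3 - <<'E'
from h import *
import pickle
s=bot.observe();print(s)
for n in("top","side","wrist"):
    c=shot(n);cv2.imwrite(f"pics/{n}0.png",c["image"]);pickle.dump(c,open(f"{n}0.pkl","wb"));print(n,c["origin"],c["camera_matrix"], {k for k in c})
E
```

```text
pics
{'time_s': 0.0, 'q': array([-7.42588253e+01,  5.04155089e+00,  7.86250931e+01,  3.51470625e-04,
        9.64631707e+01, -5.90626549e+00]), 'joint_velocities': array([-0.00743112,  0.05833291, -0.02322703, -0.04448882,  0.01761817,
       -0.03794706]), 'effort': array([-1.07198593e-03, -3.51869059e+01, -3.13274145e+01, -2.83032887e-04,
        1.06806358e-02,  2.16940002e-06]), 'ee_pos': array([ 0.20277723, -0.51078011,  0.25511269]), 'orientation': array([[ 9.29471185e-01,  3.68894219e-01, -6.08797809e-04],
       [ 3.68894644e-01, -9.29468654e-01,  2.18237539e-03],
       [ 2.39207186e-04, -2.25303729e-03, -9.99997433e-01]]), 'ft_force': array([ 0.23811175, -0.05843538, -0.06116694]), 'ft_torque': array([0.06529989, 0.03149644, 0.00135914]), 'opening': 0.08528318205543531}
top [0.47692402 0.03901624 0.93352692] [[482.09810567   0.         309.03497327]
 [  0.         482.09810567 191.31788371]
 [  0.           0.           1.        ]] {'image', 'camera_matrix', 'z_map', 'attitude', 'origin'}
side [ 0.40957169 -0.57861534  0.69671274] [[478.31653467   0.         319.67136534]
 [  0.         478.31653467 199.34231731]
 [  0.           0.           1.        ]] {'image', 'camera_matrix', 'z_map', 'attitude', 'origin'}
wrist [ 0.27115559 -0.48335197  0.37388723] [[303.64389505   0.         316.81825112]
 [  0.         303.64389505 201.03247313]
 [  0.           0.           1.        ]] {'image', 'camera_matrix', 'z_map', 'attitude', 'origin'}
```

View pics/top0.png

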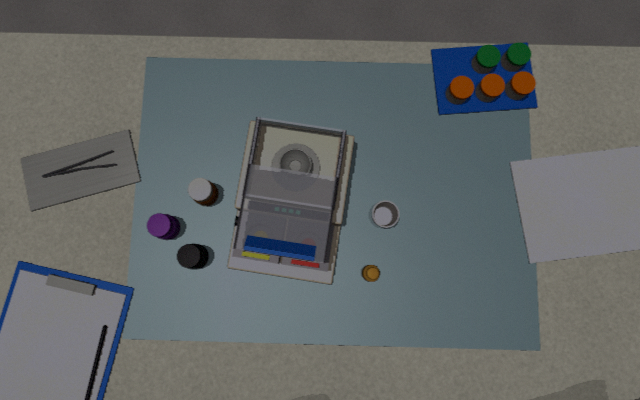

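View pics/side0.png

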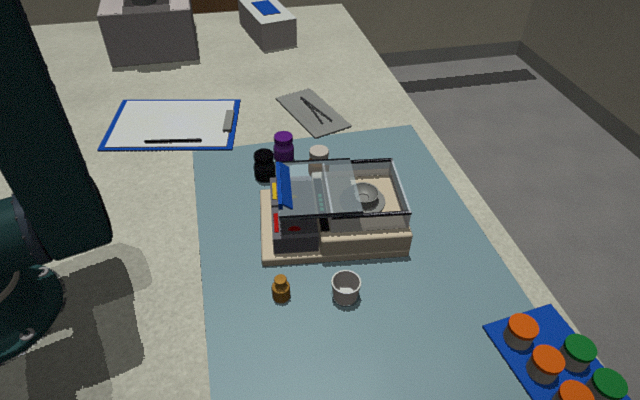

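The top view shows the balance at about (290,200): blue ridge at (280,247), yellow stripe at left (255,256), red stripe at right (305,264). The jar is at (204,192), cup at (385,214) and weight at (371,273). Purple and black jars are decoys. Now a crop and the measurements.

```bash
python3 - <<'E'
import pickle
from h import *
c=pickle.load(open("top0.pkl","rb"));im=c["image"]
cv2.imwrite("pics/top0c.png",cv2.resize(im[105:295,180:410],None,fx=3,fy=3,interpolation=cv2.INTER_CUBIC))
hsv=cv2.cvtColor(im,cv2.COLOR_BGR2HSV)
roi=np.zeros(im.shape[:2],np.uint8);roi[105:295,220:350]=1
for n,lo,hi in(("blue",(105,150,40),(125,255,255)),("yellow",(22,120,80),(35,255,255)),("red",(0,150,80),(8,255,255))):
    m=cv2.inRange(hsv,lo,hi)*roi
    r=cv2.minAreaRect(cv2.findNonZero(m));b=cv2.boxPoints(r);print(n,r)
    for p in b:
        z={"blue":.122,"yellow":.06,"red":.06}[n]
        print("  px",p.round(1),"xyz",pt(c,*p,z).round(4))
    ys,xs=np.nonzero(m);P=np.array([pt(c,x,y) for x,y in zip(xs,ys)]);print("  z pct",np.percentile(P[:,2],[5,25,50,75,95]).round(4))
# body plane z .02 front deck
for u,v in((229,268),(332,283)): print(pt(c,u,v,.02),pt(c,u,v-2))
E
```

```text
blue ((279.4836120605469, 247.47738647460938), (70.54275512695312, 15.009099006652832), 9.090276718139648)
  px [243.5 249.3] xyz [0.5054 0.1533 0.122 ]
  px [245.8 234.5] xyz [0.5302 0.1506 0.122 ]
  px [315.5 245.6] xyz [0.5148 0.033  0.122 ]
  px [313.1 260.5] xyz [0.4901 0.0363 0.122 ]
  z pct [0.1074 0.1123 0.1174 0.1207 0.1228]
yellow ((255.148681640625, 255.10812377929688), (26.63263702392578, 4.109974384307861), 9.462322235107422)
  px [241.7 254.9] xyz [0.4974 0.1648 0.06  ]
  px [242.4 250.9] xyz [0.5047 0.1639 0.06  ]
  px [268.6 255.3] xyz [0.4982 0.1163 0.06  ]
  px [267.9 259.3] xyz [0.4909 0.1172 0.06  ]
  z pct [0.0578 0.0593 0.0603 0.0612 0.0627]
red ((305.0000305175781, 263.0), (26.63263702392578, 3.945575714111328), 9.462322235107422)
  px [291.5 262.8] xyz [0.486  0.0747 0.06  ]
  px [292.2 258.9] xyz [0.493  0.0738 0.06  ]
  px [318.5 263.2] xyz [0.4865 0.0264 0.06  ]
  px [317.8 267.1] xyz [0.4796 0.0274 0.06  ]
  z pct [0.0577 0.0589 0.0598 0.0608 0.0625]
[0.47349114 0.1931047  0.02      ] [0.47719027 0.19429597 0.01412767]
[ 4.51246091e-01 -2.37073709e-04  2.00000000e-02] [ 4.54797847e-01 -3.58862710e-04  1.54410959e-02]
```

View pics/top0c.png

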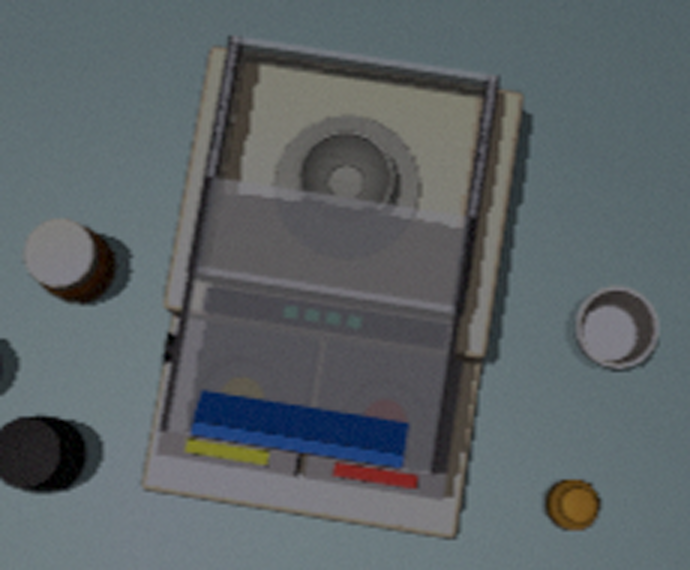

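```bash
python3 - <<'E'
import pickle
from h import *
c=pickle.load(open("top0.pkl","rb"));im=c["image"]
f=lambda a,b:(180+(a-1)/3,105+(b-1)/3)
L={}
for n,a,b,z in(("FL",144,488,.02),("FR",456,537,.02),("RL",212,46,.06),("RR",522,93,.06),("chamRL",232,38,.1),("chamRR",497,77,.1),("blkseam front",298,472,.06),("blkFL",160,452,.06),("blkFR",446,495,.06),("dish",346,182,.06)):
    L[n]=pt(c,*f(a,b),z);print(n,L[n].round(4), pt(c,*f(a,b)).round(3))
y=lambda a,b:np.degrees(np.arctan2(L[a][0]-L[b][0],L[a][1]-L[b][1]))
print([y(*p) for p in(("FL","FR"),("RL","RR"),("chamRL","chamRR"),("blkFL","blkFR"))])
for a in(-6.8,-7.2):
    R=np.array([[np.cos(np.radians(a)),-np.sin(np.radians(a))],[np.sin(np.radians(a)),np.cos(np.radians(a))]])
    for n,(bx,by) in dict(FL=(-.14,.1),FR=(-.14,-.1),RL=(.14,.1),RR=(.14,-.1),chamRL=(.135,.08),chamRR=(.135,-.08),blkFL=(-.117,.087),blkFR=(-.117,-.087)).items():
        print(a,n,(L[n][:2]-R@[bx,by]).round(4))
E
```

```text
FL [0.4747 0.1957 0.02  ] [ 0.475  0.199 -0.002]
FR [4.5e-01 4.0e-04 2.0e-02] [0.45  0.    0.017]
RL [0.7493 0.161  0.06  ] [ 0.768  0.17  -0.001]
RR [ 0.724  -0.0335  0.06  ] [ 0.74  -0.038  0.002]
chamRL [0.7421 0.1437 0.1   ] [0.741 0.143 0.103]
chamRR [ 0.7222 -0.0152  0.1   ] [ 0.722 -0.015  0.1  ]
blkseam front [0.4867 0.0972 0.06  ] [0.487 0.098 0.042]
blkFL [0.4963 0.1804 0.06  ] [0.496 0.181 0.059]
blkFR [0.4756 0.0085 0.06  ] [0.476 0.007 0.019]
dish [0.6645 0.0742 0.06  ] [0.663 0.074 0.066]
[np.float64(7.191648837872974), np.float64(7.4025577964396865), np.float64(7.159093125411824), np.float64(6.865177009413436)]
-6.8 FL [0.6018 0.0798]
-6.8 FR [0.6009 0.0831]
-6.8 RL [0.5985 0.0783]
-6.8 RR [0.5969 0.0823]
-6.8 chamRL [0.5986 0.0803]
-6.8 chamRR [0.5976 0.0802]
-6.8 blkFL [0.6022 0.0801]
-6.8 blkFR [0.6021 0.081 ]
-7.2 FL [0.601  0.0789]
-7.2 FR [0.6014 0.082 ]
-7.2 RL [0.5979 0.0794]
-7.2 RR [0.5977 0.0832]
-7.2 chamRL [0.5982 0.0813]
-7.2 chamRR [0.5983 0.0811]
-7.2 blkFL [0.6015 0.0794]
-7.2 blkFR [0.6026 0.0802]
```

move_arm --increments '[{"az": 0.126, "tx": 0.03, "ty": -0.035, "hand": 255}, {"az": 0.126, "tx": 0.03, "ty": -0.035, "hand": 255}, {"az": 0.126, "tx": 0.03, "ty": -0.035, "hand": 255}, {"az": 0.126, "tx": 0.03, "ty": -0.035, "hand": 255}]' --newtons 40

```text
validation failed for argument at $.in...
```

```bash
cat >> h.py <<'E'
from scipy.spatial.transform import Rotation as Ro
A=np.radians(-7.15);C=np.array([.600,.0806])
B=np.array([[np.cos(A),-np.sin(A)],[np.sin(A),np.cos(A)]])
def rel(bx,by,ztip):
    s=bot.observe();R=s["orientation"];p=s["ee_pos"]
    t=np.append(C+B@[bx,by],ztip+.025)
    T=np.column_stack([np.append(B[:,0],0),-np.append(B[:,1],0),[0,0,-1]])
    print("t",s["time_s"],"pos",p.round(4),"bal",(B.T@(p[:2]-C)).round(4),"tipz",round(p[2]-.025,4),"open",s["opening"],"F",s["ft_force"].round(2))
    print("target",t.round(4),"tool shift",(R.T@(t-p)).round(4),"turn",Ro.from_matrix(R.T@T).as_rotvec().round(4))
E
python3 -c "
from h import *
rel(-.155,0,.2)"
```

```text
t 0.15 pos [ 0.2028 -0.5109  0.2554] bal [-0.3205 -0.6363] tipz 0.2304 open 0.08503298169933617 F [-0.55 -0.23 -0.37]
target [0.4462 0.0999 0.225 ] tool shift [ 0.4516 -0.4779  0.0313] turn [-1.700e-03  3.000e-04  5.026e-01]
```

move_arm --increments '[{"ax": 0, "ay": 0, "az": 0.126, "tx": 0.03, "ty": -0.035, "tz": 0, "hand": 255}, {"ax": 0, "ay": 0, "az": 0.126, "tx": 0.03, "ty": -0.035, "tz": 0, "hand": 255}, {"ax": 0, "ay": 0, "az": 0.126, "tx": 0.03, "ty": -0.035, "tz": 0, "hand": 255}, {"ax": 0, "ay": 0, "az": 0.126, "tx": 0.03, "ty": -0.035, "tz": 0, "hand": 255}]' --newtons 40

```text
time_s: 0.55
ee_pos: [0.2923, -0.3536, 0.2514]
orientation: [[0.989, -0.15, -0.004], [-0.15, -0.989, 0.007], [-0.005, -0.006, -1.0]]
ft_force: [1.4, -0.0, -0.5]
opening: 0.0282
```

```bash
python3 -c "
from h import *
rel(-.155,0,.2)"
```

```text
t 0.55 pos [ 0.2923 -0.3536  0.2514] bal [-0.2513 -0.4692] tipz 0.2264 open 0.02819580105917471 F [ 1.38 -0.02 -0.48]
target [0.4462 0.0999 0.225 ] tool shift [ 0.0843 -0.4713  0.029 ] turn [-0.0063  0.0047 -0.0257]
```

move_arm --increments '[{"ax": 0, "ay": 0, "az": -0.025, "tx": 0.008, "ty": -0.045, "tz": 0, "hand": 255}, {"ax": 0, "ay": 0, "az": 0, "tx": 0.008, "ty": -0.045, "tz": 0, "hand": 255}, {"ax": 0, "ay": 0, "az": 0, "tx": 0.008, "ty": -0.045, "tz": 0, "hand": 255}, {"ax": 0, "ay": 0, "az": 0, "tx": 0.008, "ty": -0.045, "tz": 0, "hand": 255}, {"ax": 0, "ay": 0, "az": 0, "tx": 0.008, "ty": -0.045, "tz": 0, "hand": 255}, {"ax": 0, "ay": 0, "az": 0, "tx": 0.008, "ty": -0.045, "tz": 0, "hand": 255}, {"ax": 0, "ay": 0, "az": 0, "tx": 0.008, "ty": -0.045, "tz": 0, "hand": 255}, {"ax": 0, "ay": 0, "az": 0, "tx": 0.008, "ty": -0.045, "tz": 0, "hand": 255}, {"ax": 0, "ay": 0, "az": 0, "tx": 0.008, "ty": -0.04, "tz": 0, "hand": 255}, {"ax": 0, "ay": 0, "az": 0, "tx": 0, "ty": 0, "tz": 0, "hand": 255}]' --newtons 40

```text
time_s: 1.55
ee_pos: [0.4177, 0.0545, 0.2515]
orientation: [[0.993, -0.121, -0.002], [-0.121, -0.993, 0.011], [-0.003, -0.01, -1.0]]
ft_force: [-0.9, -0.6, 0.6]
opening: 0.0
```

```bash
python3 -c "
from h import *
rel(-.155,0,.106)
c=shot('wrist');cv2.imwrite('pics/w1.png',c['image'])
import pickle;pickle.dump(c,open('w1.pkl','wb'))
c=shot('side');cv2.imwrite('pics/s1.png',c['image'])"
```

```text
t 1.55 pos [0.4177 0.0545 0.2515] bal [-0.1776 -0.0486] tipz 0.2265 open 1.708514038709564e-05 F [-0.92 -0.62  0.6 ]
target [0.4462 0.0999 0.131 ] tool shift [ 0.0232 -0.0472  0.1209] turn [-0.0102  0.0035  0.0035]
```

View pics/w1.png

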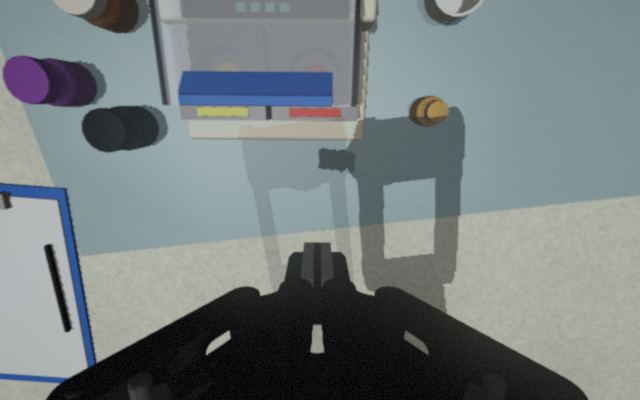

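View pics/s1.png

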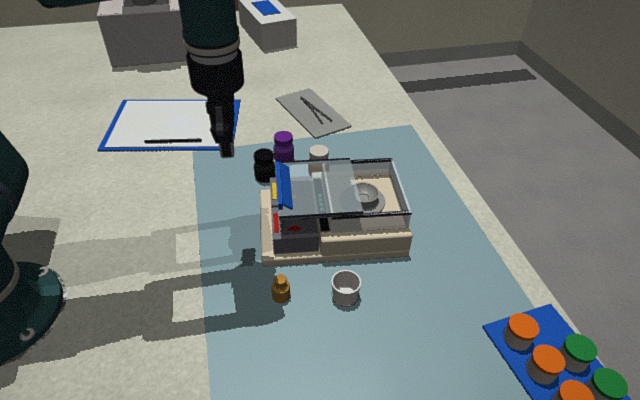

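Wrist view: the ridge face runs level along row 104 (cols 180–333), so the tool is square to the lid. The yellow stripe is at (222,112), red at (315,112), and the shut fingertips at (317,250). I'm going down in front of the ridge.

move_arm --increments '[{"ax": -0.01, "ay": 0.003, "az": 0.003, "tx": 0.01, "ty": -0.025, "tz": 0.03, "hand": 255}, {"ax": 0, "ay": 0, "az": 0, "tx": 0.01, "ty": -0.022, "tz": 0.03, "hand": 255}, {"ax": 0, "ay": 0, "az": 0, "tx": 0, "ty": 0, "tz": 0.03, "hand": 255}, {"ax": 0, "ay": 0, "az": 0, "tx": 0, "ty": 0, "tz": 0.02, "hand": 255}, {"ax": 0, "ay": 0, "az": 0, "tx": 0, "ty": 0, "tz": 0, "hand": 255}]' --newtons 40

```text
time_s: 2.15
ee_pos: [0.4447, 0.0884, 0.1395]
orientation: [[0.99, -0.141, 0.003], [-0.141, -0.99, -0.007], [0.004, 0.007, -1.0]]
ft_force: [-0.3, -0.2, -0.2]
opening: -0.0
```

```bash
python3 -c "
from h import *
import pickle
w=pickle.load(open('w1.pkl','rb'))
for u in (200,256,320):
  for v in (100,103): 
    p=pt(w,u,v);print(u,v,p.round(4),(B.T@(p[:2]-C)).round(4))
for u,v in((182,104),(332,105)):
    p=pt(w,u,v,.106);print(p,(B.T@(p[:2]-C)).round(4))
rel(-.13,0,.107)
"
```

```text
200 100 [0.5076 0.1359 0.1238] [-0.0985  0.0434]
200 103 [0.5055 0.1367 0.1233] [-0.1007  0.0439]
256 100 [0.5024 0.0929 0.124 ] [-0.0984  0.0001]
256 103 [0.5002 0.0935 0.1229] [-0.1006  0.0004]
320 100 [0.4964 0.044  0.1231] [-0.0982 -0.0492]
320 103 [0.4942 0.0443 0.1224] [-0.1004 -0.0492]
[0.50756296 0.15823368 0.106     ] [-0.1014  0.0655]
[0.49166267 0.03456698 0.106     ] [-0.1018 -0.0592]
t 2.15 pos [0.4447 0.0884 0.1395] bal [-0.1551 -0.0116] tipz 0.1145 open -3.287762955569065e-05 F [-0.35 -0.25 -0.17]
target [0.471  0.0968 0.132 ] tool shift [ 0.0248 -0.0121  0.0076] turn [ 0.0065 -0.004  -0.0163]
```

move_arm --increments '[{"ax": 0.006, "ay": -0.004, "az": -0.016, "tx": 0.02, "ty": -0.012, "tz": 0.008, "hand": 255}, {"ax": 0, "ay": 0, "az": 0, "tx": 0.01, "ty": 0, "tz": 0, "hand": 255}, {"ax": 0, "ay": 0, "az": 0, "tx": 0, "ty": 0, "tz": 0, "hand": 255}]' --newtons 40

```text
time_s: 2.45
ee_pos: [0.4775, 0.0917, 0.1338]
orientation: [[0.991, -0.131, 0.001], [-0.131, -0.991, -0.002], [0.002, 0.002, -1.0]]
ft_force: [0.1, 0.7, 1.1]
opening: -0.0005
```

```bash
python3 -c "
from h import *
rel(-.027,0,.107)
"
```

```text
t 2.45 pos [0.4775 0.0917 0.1338] bal [-0.1229 -0.0043] tipz 0.1088 open -0.0004532605900974566 F [0.07 0.69 1.09]
target [0.5732 0.084  0.132 ] tool shift [ 0.0959 -0.0049  0.0019] turn [ 0.0019 -0.0015 -0.0067]
```

Not in contact yet. I'll push at about 10 mm per row, with 84 mm of it short of the stop.

move_arm --increments '[{"ax": 0.002, "ay": -0.0015, "az": -0.006, "tx": 0.01, "ty": -0.002, "tz": 0.002, "hand": 255}, {"ax": 0, "ay": 0, "az": 0, "tx": 0.01, "ty": -0.002, "tz": 0, "hand": 255}, {"ax": 0, "ay": 0, "az": 0, "tx": 0.012, "ty": -0.001, "tz": 0, "hand": 255}, {"ax": 0, "ay": 0, "az": 0, "tx": 0.012, "ty": 0, "tz": 0, "hand": 255}, {"ax": 0, "ay": 0, "az": 0, "tx": 0.012, "ty": 0, "tz": 0, "hand": 255}, {"ax": 0, "ay": 0, "az": 0, "tx": 0.012, "ty": 0, "tz": 0, "hand": 255}, {"ax": 0, "ay": 0, "az": 0, "tx": 0.01, "ty": 0, "tz": 0, "hand": 255}, {"ax": 0, "ay": 0, "az": 0, "tx": 0, "ty": 0, "tz": 0, "hand": 255}]'

```text
time_s: 3.25
ee_pos: [0.5615, 0.0838, 0.1338]
orientation: [[0.992, -0.127, -0.001], [-0.127, -0.992, -0.002], [-0.001, 0.002, -1.0]]
ft_force: [-0.5, -0.7, -0.9]
opening: -0.0002
```

```bash
python3 -c "
from h import *
rel(-.027,0,.107)
"
```

```text
t 3.25 pos [0.5615 0.0838 0.1338] bal [-0.0386 -0.0016] tipz 0.1088 open -0.00016445421781582158 F [-0.51 -0.66 -0.87]
target [0.5732 0.084  0.132 ] tool shift [ 0.0116 -0.0016  0.0018] turn [ 0.0018  0.0006 -0.003 ]
```

move_arm --increments '[{"ax": 0, "ay": 0, "az": 0, "tx": 0.005, "ty": 0, "tz": 0, "hand": 255}, {"ax": 0, "ay": 0, "az": 0, "tx": 0.004, "ty": 0, "tz": 0, "hand": 255}, {"ax": 0, "ay": 0, "az": 0, "tx": 0.003, "ty": 0, "tz": 0, "hand": 255}]'

```text
time_s: 3.55
ee_pos: [0.5739, 0.0823, 0.1338]
orientation: [[0.992, -0.127, -0.002], [-0.127, -0.992, -0.002], [-0.002, 0.002, -1.0]]
ft_force: [-1.4, -0.3, 0.0]
opening: 0.0001
```

```bash
python3 -c "
from h import *
rel(-.027,0,.107)
c=shot('side');cv2.imwrite('pics/s2.png',c['image'])"
```

```text
t 3.55 pos [0.5739 0.0823 0.1338] bal [-0.0262 -0.0015] tipz 0.1088 open 5.9074351614051484e-05 F [-1.43 -0.31  0.04]
target [0.5732 0.084  0.132 ] tool shift [-0.0008 -0.0015  0.0018] turn [ 0.0021  0.0016 -0.0026]
```

View pics/s2.png

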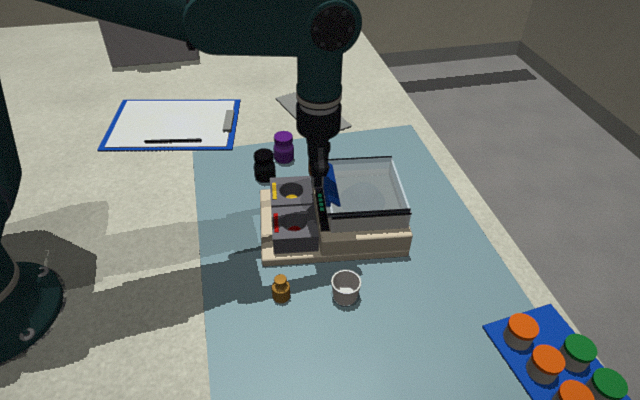

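The side view shows the lid pushed almost over the whole chamber, with the ridge at (330,187) ahead of the fingertips. I'll press on until the stop shows as force.

move_arm --increments '[{"ax": 0, "ay": 0, "az": 0, "tx": 0.002, "ty": 0, "tz": 0, "hand": 255}, {"ax": 0, "ay": 0, "az": 0, "tx": 0.002, "ty": 0, "tz": 0, "hand": 255}]'

```text
time_s: 3.8
ee_pos: [0.5752, 0.0822, 0.1338]
orientation: [[0.992, -0.127, -0.01], [-0.127, -0.992, -0.001], [-0.009, 0.002, -1.0]]
ft_force: [-8.8, -0.2, 4.0]
opening: -0.0003
```

move_arm --increments '[{"ax": 0, "ay": 0, "az": 0, "tx": 0.002, "ty": 0, "tz": 0, "hand": 255}, {"ax": 0, "ay": 0, "az": 0, "tx": 0.002, "ty": 0, "tz": 0, "hand": 255}]'

```text
time_s: 4.0
ee_pos: [0.5753, 0.0822, 0.1339]
orientation: [[0.992, -0.126, -0.019], [-0.126, -0.992, -0.001], [-0.019, 0.003, -1.0]]
ft_force: [-7.2, -0.2, 4.3]
opening: 0.0005
```

At the stop: position holds at about 8 N. Backing off, raising, and looking.

move_arm --increments '[{"ax": 0, "ay": 0, "az": 0, "tx": -0.01, "ty": 0, "tz": 0, "hand": 255}, {"ax": 0, "ay": 0.015, "az": 0, "tx": -0.02, "ty": -0.01, "tz": -0.005, "hand": 255}, {"ax": 0, "ay": 0, "az": 0, "tx": -0.02, "ty": -0.02, "tz": -0.02, "hand": 255}, {"ax": 0, "ay": 0, "az": 0, "tx": -0.01, "ty": -0.02, "tz": -0.02, "hand": 255}, {"ax": 0, "ay": 0, "az": 0, "tx": 0, "ty": 0, "tz": 0, "hand": 255}, {"ax": 0, "ay": 0, "az": 0, "tx": 0, "ty": 0, "tz": 0, "hand": 255}]'

```text
time_s: 4.6
ee_pos: [0.5204, 0.1417, 0.181]
orientation: [[0.992, -0.126, 0.004], [-0.126, -0.992, -0.0], [0.004, -0.0, -1.0]]
ft_force: [0.4, -0.3, -0.3]
opening: -0.0001
```

```bash
python3 -c "
from h import *
import pickle
rel(-.075,.045,.07)
for n in('top','wrist','side'):
  c=shot(n);pickle.dump(c,open(n+'3.pkl','wb'))
  im=c['image']
  if n=='top': im=cv2.resize(im[105:295,180:410],None,fx=3,fy=3,interpolation=cv2.INTER_CUBIC)
  if n=='side': im=cv2.resize(im[130:290,230:430],None,fx=4,fy=3.7,interpolation=cv2.INTER_CUBIC)
  cv2.imwrite('pics/%s3.png'%n,im)"
```

```text
t 4.6 pos [0.5204 0.1417 0.181 ] bal [-0.0866  0.0507] tipz 0.156 open -6.624805680920776e-05 F [ 0.4  -0.34 -0.33]
target [0.5312 0.1346 0.095 ] tool shift [0.0113 0.0057 0.0861] turn [-0.0003 -0.004  -0.0018]
```

View pics/top3.png

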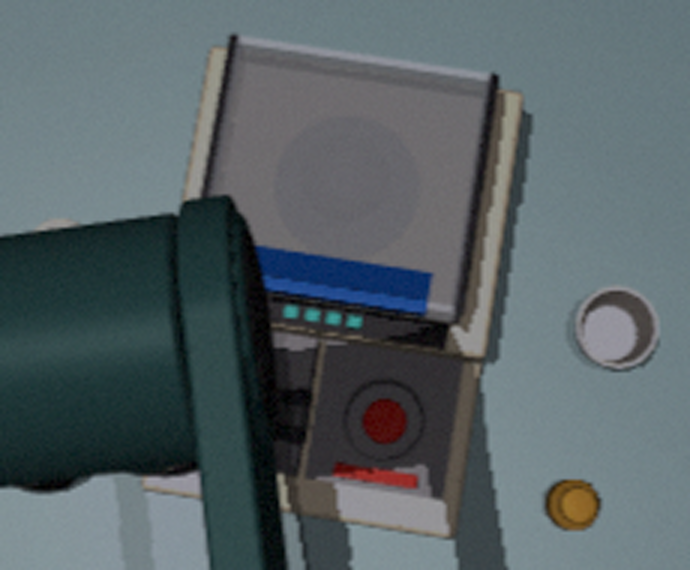

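View pics/wrist3.png

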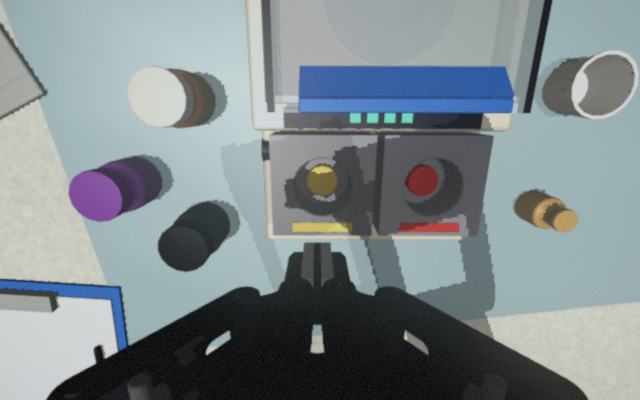

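View pics/side3.png

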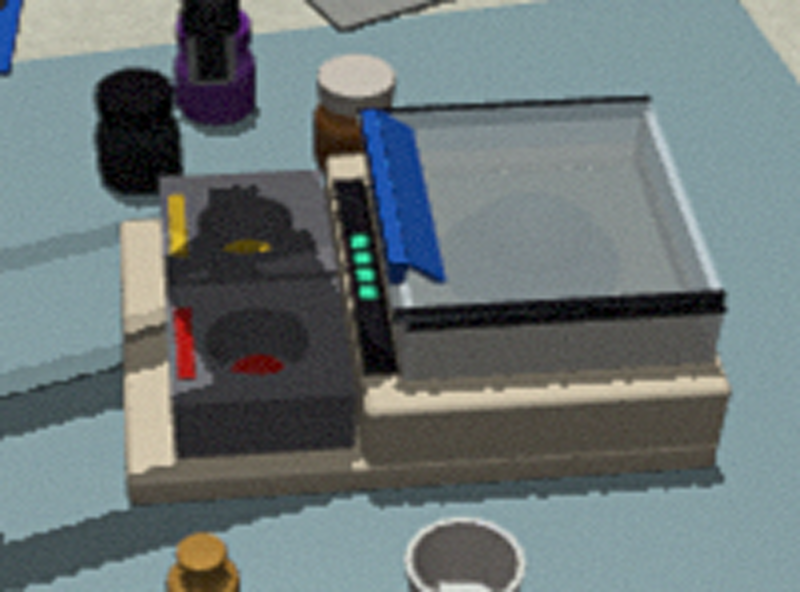

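The lid is shut: its edge meets the chamber's front, and the ridge is at wrist row 108. Candidates for the key are the yellow one at wrist (322,181), stripe (322,228), and the red one at (423,180). Yellow is the one I want. Measuring it.

```bash
python3 -c "
from h import *
import pickle
w=pickle.load(open('wrist3.pkl','rb'));t=pickle.load(open('top3.pkl','rb'));sd=pickle.load(open('side3.pkl','rb'))
b=lambda p:(B.T@(p[:2]-C)).round(4)
def blob(c,lo,hi,roi):
  h=cv2.cvtColor(c['image'],cv2.COLOR_BGR2HSV);m=np.zeros(h.shape[:2],np.uint8);x0,y0,x1,y1=roi
  m[y0:y1,x0:x1]=cv2.inRange(h,lo,hi)[y0:y1,x0:x1]
  k=max(cv2.findContours(m,0,2)[0],key=cv2.contourArea);return cv2.boundingRect(k),cv2.fitEllipse(k)
Y=((20,80,40),(35,255,255));Rd=((0,120,40),(8,255,255))
for n,c,col,roi in(('yellow wrist',w,Y,(295,155,350,205)),('red wrist',w,Rd,(395,155,450,205)),('red top',t,Rd,(295,230,330,258))):
  bb,e=blob(c,*col,roi);u,v=e[0];p=pt(c,u,v,.036);print(n,bb,e,p.round(4),'bal',b(p),'depth pt',pt(c,u,v).round(4))
for u in(310,400,500):
  for z in (.1,): p=pt(w,u,111,z);print('lid edge',b(p),pt(w,u,107).round(4),b(pt(w,u,107)))
"
```

```text
yellow wrist (307, 165, 31, 30) ((321.8423767089844, 179.67849731445312), (29.474424362182617, 30.218223571777344), 179.82904052734375) [0.5336 0.1359 0.036 ] bal [-0.0728  0.0466] depth pt [0.534  0.1358 0.0378]
red wrist (407, 166, 31, 29) ((422.2199401855469, 180.45628356933594), (26.27401351928711, 29.772689819335938), 62.52268981933594) [0.5216 0.0473 0.036 ] bal [-0.0737 -0.0428] depth pt [0.5221 0.048  0.0381]
red top (301, 238, 14, 15) ((307.9034118652344, 245.0107421875), (12.40524959564209, 13.626712799072266), 165.51695251464844) [0.5196 0.0465 0.036 ] bal [-0.0755 -0.0439] depth pt [0.5198 0.0465 0.0327]
lid edge [-0.0139  0.0551] [0.5951 0.1362 0.1237] [-0.0117  0.0546]
lid edge [-0.0141 -0.0018] [0.5888 0.0864 0.1228] [-0.0118  0.0044]
lid edge [-0.0142 -0.0649] [0.5818 0.0314 0.1234] [-0.012 -0.051]
```

Wrist and touch both put things about 2 mm further in x than the top view, so I aim at balance (-73.5, 46).

move_arm --increments '[{"ax": 0, "ay": -0.004, "az": -0.002, "tx": 0.013, "ty": 0.0045, "tz": 0.025, "hand": 255}, {"ax": 0, "ay": 0, "az": 0, "tx": 0, "ty": 0, "tz": 0.025, "hand": 255}, {"ax": 0, "ay": 0, "az": 0, "tx": 0, "ty": 0, "tz": 0.02, "hand": 255}, {"ax": 0, "ay": 0, "az": 0, "tx": 0, "ty": 0, "tz": 0.005, "hand": 255}, {"ax": 0, "ay": 0, "az": 0, "tx": 0, "ty": 0, "tz": 0, "hand": 255}]'

```text
time_s: 5.25
ee_pos: [0.5341, 0.1307, 0.0996]
orientation: [[0.991, -0.131, -0.005], [-0.131, -0.991, -0.001], [-0.005, 0.002, -1.0]]
ft_force: [-0.8, -0.1, -0.3]
opening: -0.0003
```

```bash
python3 -c "
from h import *
rel(-.0735,.046,.04)
c=shot('wrist');cv2.imwrite('pics/w4.png',cv2.resize(c['image'][120:330,170:470],None,fx=2.6,fy=2.6))
c=shot('side');cv2.imwrite('pics/s4.png',cv2.resize(c['image'][130:290,230:430],None,fx=4,fy=3.7))"
```

```text
t 5.25 pos [0.5341 0.1307 0.0996] bal [-0.0716  0.0415] tipz 0.0746 open -0.0003089196956673451 F [-0.84 -0.06 -0.27]
target [0.5328 0.1354 0.065 ] tool shift [-0.0017 -0.0046  0.0346] turn [ 0.002   0.0048 -0.0068]
```

View pics/w4.png

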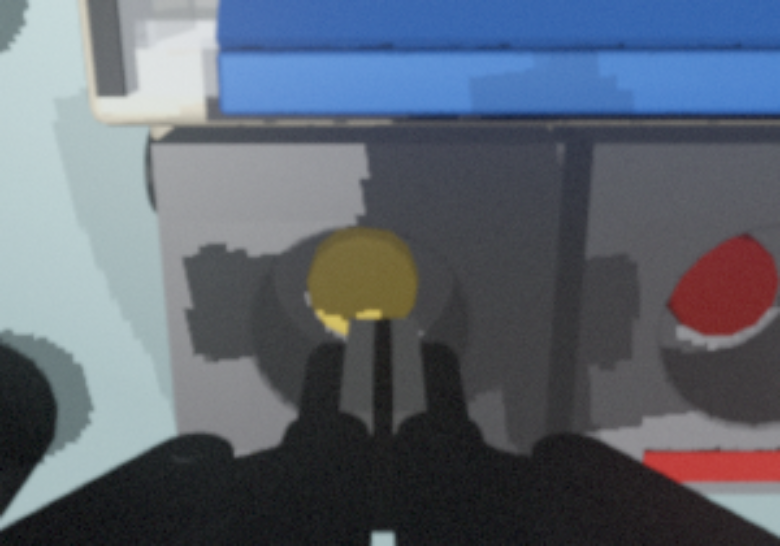

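View pics/s4.png

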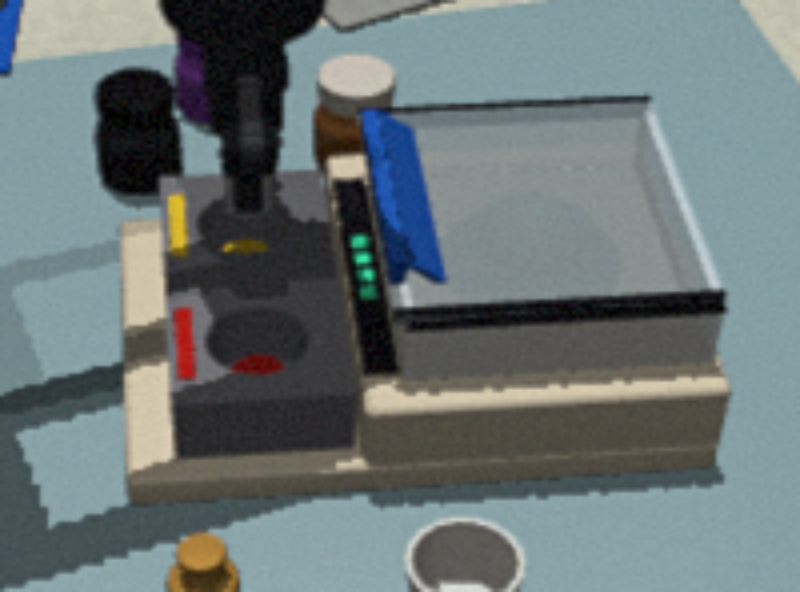

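Wrist crop: the fingertips at (382,330) are a bit to the right of the yellow key at (362,280), matching the 4.6 mm still to go. Correcting, then down.

move_arm --increments '[{"ax": 0.002, "ay": 0.0045, "az": -0.006, "tx": -0.002, "ty": -0.0045, "tz": 0, "hand": 255}, {"ax": 0, "ay": 0, "az": 0, "tx": 0, "ty": 0, "tz": 0, "hand": 255}]'

```text
time_s: 5.55
ee_pos: [0.5346, 0.1361, 0.1033]
orientation: [[0.992, -0.125, 0.006], [-0.125, -0.992, 0.001], [0.006, -0.002, -1.0]]
ft_force: [-0.1, -0.8, -0.5]
opening: -0.0001
```

```bash
python3 -c "
from h import *
rel(-.0735,.046,.04)"
```

```text
t 5.55 pos [0.5346 0.1361 0.1033] bal [-0.0718  0.0469] tipz 0.0783 open -5.276145709204197e-05 F [-0.14 -0.84 -0.54]
target [0.5328 0.1354 0.065 ] tool shift [-0.0019  0.001   0.0382] turn [-0.0021 -0.006  -0.0005]
```

move_arm --increments '[{"ax": 0, "ay": -0.003, "az": 0, "tx": -0.0015, "ty": 0.0005, "tz": 0.01, "hand": 255}, {"ax": 0, "ay": 0, "az": 0, "tx": 0, "ty": 0, "tz": 0.01, "hand": 255}, {"ax": 0, "ay": 0, "az": 0, "tx": 0, "ty": 0, "tz": 0.01, "hand": 255}, {"ax": 0, "ay": 0, "az": 0, "tx": 0, "ty": 0, "tz": 0, "hand": 255}]'

```text
time_s: 5.95
ee_pos: [0.5338, 0.1365, 0.0728]
orientation: [[0.992, -0.124, 0.007], [-0.124, -0.992, 0.002], [0.007, -0.003, -1.0]]
ft_force: [0.2, 0.2, -1.0]
opening: -0.0004
```

```bash
python3 -c "
from h import *
rel(-.0735,.046,.04)"
```

```text
t 5.95 pos [0.5338 0.1365 0.0728] bal [-0.0726  0.0472] tipz 0.0478 open -0.00035003644689735047 F [ 0.19  0.21 -1.02]
target [0.5328 0.1354 0.065 ] tool shift [-0.0009  0.0012  0.0077] turn [-0.003  -0.0066  0.0006]
```

Inside the well, no wall contact. On down to the key.

move_arm --increments '[{"ax": -0.003, "ay": -0.006, "az": 0, "tx": -0.001, "ty": 0.001, "tz": 0.005, "hand": 255}, {"ax": 0, "ay": 0, "az": 0, "tx": 0, "ty": 0, "tz": 0.004, "hand": 255}, {"ax": 0, "ay": 0, "az": 0, "tx": 0, "ty": 0, "tz": 0.003, "hand": 255}]'

```text
time_s: 6.25
ee_pos: [0.5327, 0.1355, 0.0596]
orientation: [[0.992, -0.124, -0.0], [-0.124, -0.992, -0.0], [-0.0, 0.0, -1.0]]
ft_force: [-0.6, 0.5, 2.3]
opening: -0.0001
```

move_arm --increments '[{"ax": 0, "ay": 0, "az": 0, "tx": 0, "ty": 0, "tz": 0.002, "hand": 255}, {"ax": 0, "ay": 0, "az": 0, "tx": 0, "ty": 0, "tz": 0.002, "hand": 255}]'

```text
time_s: 6.45
ee_pos: [0.5327, 0.1355, 0.0561]
orientation: [[0.992, -0.124, -0.0], [-0.124, -0.992, -0.0], [-0.0, 0.0, -1.0]]
ft_force: [-2.1, 0.5, 4.3]
opening: -0.0001
```

move_arm --increments '[{"ax": 0, "ay": 0, "az": 0, "tx": 0, "ty": 0, "tz": 0.002, "hand": 255}, {"ax": 0, "ay": 0, "az": 0, "tx": 0, "ty": 0, "tz": 0.002, "hand": 255}]'

```text
time_s: 6.65
ee_pos: [0.5328, 0.1355, 0.0549]
orientation: [[0.992, -0.124, -0.0], [-0.124, -0.992, -0.0], [-0.0, 0.0, -1.0]]
ft_force: [-6.5, -1.8, 17.2]
opening: -0.0003
```

Bottomed at tip z 0.030 with 17 N. Holding with a slight down bias.

move_arm --increments '[{"ax": 0, "ay": 0, "az": 0, "tx": 0, "ty": 0, "tz": 0.001, "hand": 255}, {"ax": 0, "ay": 0, "az": 0, "tx": 0, "ty": 0, "tz": 0.001, "hand": 255}, {"ax": 0, "ay": 0, "az": 0, "tx": 0, "ty": 0, "tz": 0.001, "hand": 255}]'

```text
time_s: 6.95
ee_pos: [0.5328, 0.1355, 0.055]
orientation: [[0.992, -0.124, 0.001], [-0.124, -0.992, -0.0], [0.001, 0.0, -1.0]]
ft_force: [-4.3, -0.5, 7.1]
opening: 0.0001
```

move_arm --increments '[{"ax": 0, "ay": 0, "az": 0, "tx": 0, "ty": 0, "tz": 0.001, "hand": 255}, {"ax": 0, "ay": 0, "az": 0, "tx": 0, "ty": 0, "tz": 0.001, "hand": 255}, {"ax": 0, "ay": 0, "az": 0, "tx": 0, "ty": 0, "tz": 0.001, "hand": 255}, {"ax": 0, "ay": 0, "az": 0, "tx": 0, "ty": 0, "tz": 0.001, "hand": 255}]'

```text
time_s: 7.35
ee_pos: [0.5328, 0.1355, 0.0551]
orientation: [[0.992, -0.123, 0.002], [-0.123, -0.992, -0.001], [0.002, 0.001, -1.0]]
ft_force: [-3.8, -0.6, 7.9]
opening: 0.0002
```

move_arm --increments '[{"ax": 0, "ay": 0, "az": 0, "tx": 0, "ty": 0, "tz": 0.001, "hand": 255}, {"ax": 0, "ay": 0, "az": 0, "tx": 0, "ty": 0, "tz": 0.001, "hand": 255}]'

```text
time_s: 7.55
ee_pos: [0.5327, 0.1356, 0.055]
orientation: [[0.992, -0.123, 0.002], [-0.123, -0.992, -0.001], [0.002, 0.001, -1.0]]
ft_force: [-3.7, -0.3, 6.4]
opening: -0.0001
```

Held fully down for about 1 s. Now straight up and clear.

move_arm --increments '[{"ax": 0, "ay": 0, "az": 0, "tx": 0, "ty": 0, "tz": -0.006, "hand": 255}, {"ax": 0, "ay": 0, "az": 0, "tx": 0, "ty": 0, "tz": -0.01, "hand": 255}, {"ax": 0, "ay": 0, "az": 0, "tx": 0, "ty": 0, "tz": -0.015, "hand": 255}, {"ax": 0, "ay": 0, "az": 0, "tx": 0, "ty": 0, "tz": -0.02, "hand": 255}, {"ax": 0, "ay": 0, "az": 0, "tx": 0, "ty": 0, "tz": -0.03, "hand": 255}, {"ax": 0, "ay": 0, "az": 0, "tx": -0.03, "ty": 0, "tz": -0.03, "hand": 255}, {"ax": 0, "ay": 0, "az": 0, "tx": -0.04, "ty": 0, "tz": -0.02, "hand": 255}, {"ax": 0, "ay": 0, "az": 0, "tx": -0.04, "ty": 0, "tz": 0, "hand": 255}, {"ax": 0, "ay": 0, "az": 0, "tx": 0, "ty": 0, "tz": 0, "hand": 255}, {"ax": 0, "ay": 0, "az": 0, "tx": 0, "ty": 0, "tz": 0, "hand": 255}]'

```text
time_s: 8.55
ee_pos: [0.4217, 0.1495, 0.193]
orientation: [[0.992, -0.124, 0.008], [-0.124, -0.992, 0.001], [0.008, -0.002, -1.0]]
ft_force: [0.8, 0.0, 0.4]
opening: -0.0001
```

```bash
python3 -c "
from h import *
import pickle
rel(-.075,.045,.07)
b=lambda p:(B.T@(p[:2]-C)).round(4)
for n in('wrist','side','top'):
  c=shot(n);pickle.dump(c,open(n+'5.pkl','wb'));cv2.imwrite('pics/%s5.png'%n,c['image'])"
```

```text
t 8.55 pos [0.4217 0.1495 0.193 ] bal [-0.1855  0.0462] tipz 0.168 open -0.00013070226048967018 F [0.79 0.02 0.37]
target [0.5312 0.1346 0.095 ] tool shift [0.1097 0.0014 0.0989] turn [-0.0021 -0.008   0.    ]
```

View pics/wrist5.png

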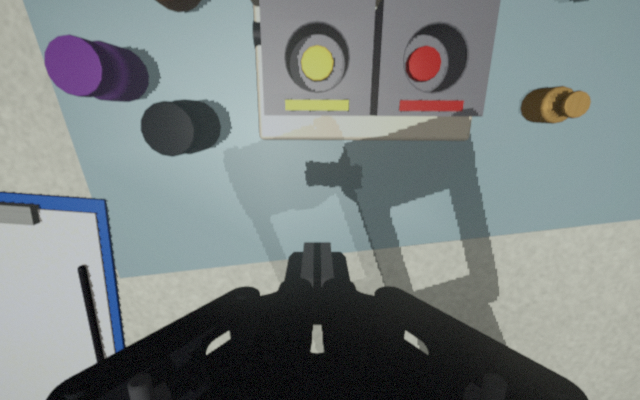

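View pics/top5.png

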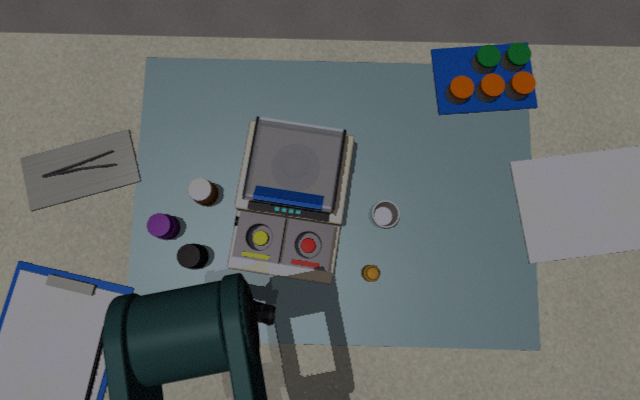

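The top view shows the lid over the chamber (ridge at (287,198)), both keys up, and the jar, cup and weight at their old pixels. Last, I'll check the numbers for the lid and the keys.

```bash
python3 -c "
from h import *
import pickle
t=pickle.load(open('top5.pkl','rb'));w=pickle.load(open('wrist5.pkl','rb'))
b=lambda p:(B.T@(p[:2]-C)).round(4)
h=cv2.cvtColor(t['image'],cv2.COLOR_BGR2HSV);m=np.zeros(h.shape[:2],np.uint8);m[170:225,235:345]=cv2.inRange(h,(105,150,40),(125,255,255))[170:225,235:345]
bx=cv2.boxPoints(cv2.minAreaRect(cv2.findNonZero(m)))
for p in bx: print(p.round(1),'z.106',b(pt(t,*p,.106)),'z.122',b(pt(t,*p,.122)))
for n,u,v in(('yellow',317,63),('red',425,63)): print(n,'z',np.median([pt(w,u+i,v+j)[2] for i in range(-6,7) for j in range(-6,7)]).round(4))
for n,u,v in(('yellow',261,238),('red',308,245)): print(n,'z',np.median([pt(t,u+i,v+j)[2] for i in range(-3,4) for j in range(-3,4)]).round(4))
"
```

```text
[252.6 198.8] z.106 [-0.0145  0.0622] z.122 [-0.0165  0.0599]
[254.8 184.9] z.106 [0.0102 0.0626] z.122 [0.0078 0.0603]
[323.1 195.7] z.106 [ 0.0094 -0.058 ] z.122 [ 0.007 -0.058]
[320.9 209.6] z.106 [-0.0152 -0.0578] z.122 [-0.0172 -0.0578]
yellow z 0.0372
red z 0.0371
yellow z 0.0355
red z 0.035
```

```bash
python3 -c "
from workcell import bot
print(bot.observe()['time_s'],bot.finish_job())"
```

```text
the job is handed in; nothing more can be done
8.7 None
```

The balance is ready for weighing: the lid is fully shut, and the yellow tare key was pressed right down for about a second and let go. I handed the job in at 8.7 s; no verdict is reported.

- **Lid:** I pushed the blue ridge about 85 mm with the closed fingertips. At the end it stopped moving at about 8 N. The top view then put the ridge face at balance x -15 to -17 mm; shut is -16.
- **Tare key:** the fingertips went down the well to z 30 mm, the key's fully-down height. I held it there for about 0.9 s at 6–8 N, after a 17 N peak when it bottomed. Afterwards both the yellow and the red key read z 35–37 mm, so both are up.
- **Surroundings:** nothing but the lid and the tare key was pushed. The jar, cup and weight are at their starting pixels in the top view. I did not measure the dish again under the lid.
- **Disagreement:** the wrist camera and the touch on the lid placed things about 2 mm further along balance x than the top camera did. I aimed at the key between the two. During the hold there was a 4–6 N sideways force on the fingertips, probably friction on the key.

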